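Prime the lathe oiler until its indicator pin is out

TASK

Prime the lathe's oiler, which sits in the low pine cabinet: with the fingertips push the thin ply door on top all the way open by its raised strip, then pump the round plunger beneath it, pressing it right down and letting it spring all the way up each time, until the steel indicator pin stands fully out, level with the square gauge post beside it. Do not press the plunger down again once the pin is fully out, and finish clear with the door left open. Only push and press, do not touch the pin, and leave the tops, weight, dish and driver where they stand.

Things in the scene. Friction and masses are not known exactly. Their poses are not given: they have to be found in the camera images.
- cabinet: Fixed low pine cabinet, 235 (x) x 370 (y) x 98 mm high, turned up to 0.25 rad about z. Origin on the counter under the plunger's centre; y = the way the door opens. Top spans x -95..140, y -150..220 mm; bare at y -150..-75. Bay 130 mm square cut in the top round the origin. Two runners 9 mm high on the top at x = -70 and 70. A top and the weight stand at x over 80, y over 30 mm.
- door_strip (a point): Centre of the upper face (123 mm above the counter) of the raised strip on the ply door: 90 mm long (cabinet x), 14 mm wide (cabinet y), rising 18 mm above the ply, whose upper face is 105 mm above the counter. Push it along cabinet +y. The ply is 132 (x) x 142 (y) x 4 mm; the strip lies 60 mm from its centre towards cabinet -y.
- door (a joint): How far the ply door is open, m: 0 = shut over the bay, 0.135 = at its stop, fully open along cabinet +y; it counts as open above 0.12. Starts at 0 to 0.02. About 1.5 N friction; stays where left.
- plunger_top (a point): Centre of the flat top of the plunger's round head, 60 mm in diameter and 10 mm thick, at the cabinet's origin, 88 mm above the counter when up (13 mm under the door). Goes straight down when pressed.
- plunger (a joint): How far the plunger is pressed, m: 0 = up, 0.017 = bottom stop. Spring 7 N at the top, 11 N at the bottom, plus 30 N per m/s. A stroke of at least 14 mm lifts the pin one step of 10 mm as the plunger springs fully up again (the first stroke about 1 to 14 mm); a shorter stroke may lift nothing. Once the pin is fully out, pressing it over 8 mm is a fault.
- pin_tip (a point): Centre of the upper end of the steel indicator pin: shaft 10 mm in diameter, head 16 mm in diameter, 6 mm high, upright at cabinet x 110, y -30 mm. Tip 104 mm above the counter when in, about 153 mm fully out, level (within 1 mm) with the top of the gauge post: a fixed steel post 10 mm square, 35 mm from the pin towards cabinet -y.
- pin (a joint): How far the pin is out, m: 0 = in, about 0.049 = fully out (counts above 0.046; the step before is about 0.039). Starts between 0 and 0.025; rises a step on each up-stroke of the plunger and stays. Three to five full strokes are needed.
- top_a: Spinning top standing upside down on the cabinet's far strip, point up, 44 mm in diameter and about 55 mm high; origin at its underside. Leave alone.
- top_b: Spinning top on the counter, 52 mm in diameter and 63 mm high, point up; origin at its underside. Leave alone.
- top_c: Spinning top on the counter, 57 mm in diameter and 68 mm high, point up; origin at its underside. Leave alone.
- top_d: Spinning top on the counter, 52 mm in diameter and 63 mm high, point up; origin at its underside. Leave alone.
- weight: Round brass weight, 44 mm in diameter, 42 mm high, on the cabinet's far strip; origin at its underside. Leave alone.
- driver: Steel tip driver, 170 mm long, about 30 mm thick at the handle, lying on the counter to the right of the cabinet. Leave alone.
- dish: Ceramic dish, 110 mm across, 35 mm high, on the counter; origin at its underside. Leave alone.

How it is judged:
On the way, in this order (a step that is already met when the one before it is completed fails the run):
1. the ply door is pushed open (value of joint door above 0.12 m), for 0.1 s.
2. the plunger is pressed down (value of joint plunger above 0.012 m).
3. the pin stands fully out with the plunger let up (value of joint pin above 0.046 m and value of joint plunger below 0.003 m), for 0.2 s.
At the end, for the whole second after the job is handed in: The door is open by more than 120 mm of its 135, the pin is out by more than 46 mm of about 49, the plunger is back up (within 3 mm), and every top, the weight, the driver and the dish are within 25 mm of where they started (all of step 3 and value of joint door above 0.12 m and distance of each of top_a, top_b, top_c, top_d, weight, driver, dish from where it was at the start of the episode below 0.025 m); the robot touches nothing.
It fails at once if a top, the weight, the driver or the dish is moved or lifted (over 25 mm) (distance of any of top_a, top_b, top_c, top_d, weight, driver, dish from where it was at the start of the episode above 0.025 m).
It fails at once if the pin is touched by the robot (contact force between any of the fingers, the arm and pin above 0.5 N).
It fails at once if the plunger is pumped again (pressed over 8 mm) after the pin is fully out (value of joint pin above 0.046 m and value of joint plunger above 0.008 m).
It also fails if it takes over 54 s, if anything falls off the work surface, if the arm or the gripper's body presses on something with over 40 N, if the wrist force passes 120 N, or if a joint passes its speed limit or range.

ROBOT

A 7-joint arm with a two-finger parallel gripper is mounted at the origin on the work surface. World frame = base frame: x ahead of the robot, y to its left, z up, the work surface at z = 0. Lengths are in m, angles in rad, forces in N, time in s.
With the tool pointing down it reaches from about 0.425 to 0.875 m from the base axis. Payload 4.7 kg.
Tool frame: the origin (TCP) lies midway between the tips of the shut fingers; the grasp point (between the pads) lies 19 mm behind it; z points along the fingers, y is the line along which they close (so a half turn about z gives the same grasp; the last joint's range is limited). The gripper opens to 87 mm and grips with 3 to 60 N. Pads are 19 mm wide; open, the fingers measure 117 mm over their backs; the gripper's body (75 mm by 190 mm) begins 51 mm behind the grasp point.
Start: joints at [1.156, 0.321, -0.07, 1.45, 0.023, 1.371, -0.057], TCP at [0.27, -0.591, 0.223] pointing down, gripper open.
Joint ranges: [-2.86, 2.86], [-0.3, 2.09], [-1.38, 1.24], [0.06, 2.45], [-1.56, 4.7], [0.09, 2.05], [-2.69, 2.69]. Speed limits (rad/s): [2.57, 2.57, 3.14, 3.14, 3.14, 3.14, 3.14].

INTERFACE

Orientations are given as a unit quaternion [x, y, z, w].
In Python, from workcell import bot gives the robot as it stands.
- The arm moves only by the shell command python3 -m pendant 'ROWS' [OPENING] [FORCE]. ROWS is a JSON object of lists of equal length, an entry for each row: "xyz": the shift along the tool's x, y, z in m, a list of three; "spin": the turn about the tool's z in rad. A call has exactly 8 rows; each row shifts and turns the commanded pose from where the row before left it, along the tool's axes as they then stand; what a row does not reach is not made up. A row lasts 1/10 s, in which the tool goes at most 50 mm and 8.59 degrees, less where a joint would pass 70% of its speed; a pose out of reach is approached as far as the arm can. A call with a gripper value outside its range is refused whole. OPENING is the closure, from -1 (fully open) to 1 (shut), set as the call begins (- or left out, the last holds). The fingers move at their own pace and stop on an object; FORCE is the grip in N (left out, the last holds). Time passes only in rows, so rows that do not move let the fingers close, or fill a call up. It gives the time, the measured TCP pose, the force, the opening and the grip force at its end, in the units of the state.
- bot.observe(): the state, without advancing time (a new reading comes with each control period).
- bot.get_image(name): name is "scene" or "side" or "wrist"; returns the picture (480x640x3 uint8, red, green, blue); there is no depth.
- bot.camera_model(name): a dict with "fovy" (degrees; the focal length in pixels is half the picture's height over the tangent of half this angle, whatever the lens; pixels are square), "cx", "cy" (the principal point, pixels), "k1" (the pictures are not rectified: a ray, as slopes to the right and down, at radius r is drawn at 1 + k1 r^2 times it, then the intrinsics apply), "extrinsics" (4x4, takes a point from camera to world coordinates). Camera axes: x right, y up, looking along -z (the intrinsics and any distortion apply to the point x, -y, -z); pixel columns grow to the right and rows downward; lengths in m; the calibration is good to about 2 mm. A picture is of the moment at which its call begins: read the wrist's pose just before it. camera_model takes no time and is no camera call; for the wrist camera it gives the pose at the moment of the call.
- bot.finish_job(): hands the job in; it is judged then, once.
The state is a dict: "t": time; "joints": joint angles; "joint_velocities": joint speeds; "joint_torque": joint torques, N m; "eef_pos": TCP position; "eef_rot": TCP orientation; "wrist_force": force on the tool from outside, world axes, zero at the start; "wrist_torque": the same for the moment, N m; "grip_width": finger opening in m; "grip_force": force on a finger pad.
Only numpy, scipy, OpenCV 4.12 (cv2) and the standard library are available. Lean on these libraries where they do the work, as an engineer would, in place of code of your own. Each camera call takes 0.05 s, during which the arm holds its last target. There are 200 camera calls.

## Working session

There is one attempt and no reset: what is moved stays moved. The work goes in short steps, Python scripts to look and compute and a shell command to move; the robot and the scene stay as the last step left them, time stands still between calls to the robot, and variables do not carry over. Pictures are saved under pics/ and viewed, at most 10 in all, crops included, and the job is handed in when it is done.

```bash
mkdir -p pics; ls
python3 - <<'E'
from workcell import bot
import cv2
o=bot.observe(); print({k:o[k] for k in('t','eef_pos','eef_rot','wrist_force','grip_width')})
for n in('scene','side'):
    im=bot.get_image(n); cv2.imwrite(f'pics/{n}0.png',im[:,:,::-1]); print(n,bot.camera_model(n))
E
```

```text
pics
{'t': 0.0, 'eef_pos': array([ 0.26996217, -0.59072079,  0.22145449]), 'eef_rot': array([ 9.77104955e-01,  2.12755868e-01, -2.38700760e-04, -8.88669520e-04]), 'wrist_force': array([ 0.19441965, -0.2975605 , -0.13442782]), 'grip_width': 0.08699385198843654}
scene {'fovy': 46.383477326979076, 'cx': 319.624645069382, 'cy': 240.4693863664248, 'k1': -0.04896159998302344, 'extrinsics': array([[-0.77198631, -0.40895408,  0.48661453,  1.16335017],
       [ 0.63556757, -0.48513132,  0.60058427,  0.78882044],
       [-0.00953944,  0.77291925,  0.63443269,  0.92895765],
       [ 0.        ,  0.        ,  0.        ,  1.        ]])}
side {'fovy': 52.01315051975422, 'cx': 321.28038645176247, 'cy': 242.27800535045532, 'k1': -0.09499877882041764, 'extrinsics': array([[ 0.82883305,  0.43290717, -0.35443922,  0.15459998],
       [-0.55948314,  0.64558579, -0.51980535, -0.5775225 ],
       [ 0.00379346,  0.62913462,  0.7772871 ,  0.92499569],
       [ 0.        ,  0.        ,  0.        ,  1.        ]])}
```

View pics/scene0.png

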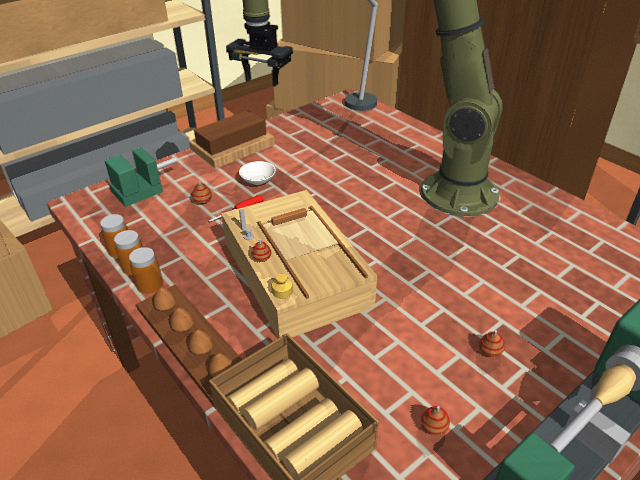

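View pics/side0.png

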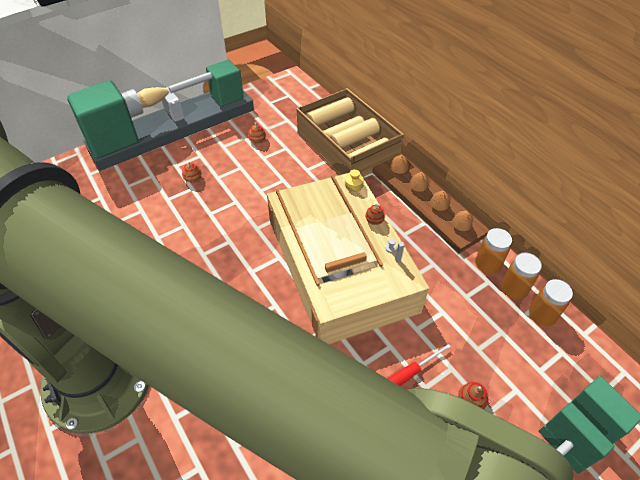

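The scene view shows the strip at about (291,216), with the pin and post at about (245,225). In the side view the strip is at (346,262), the pin and post at (395,247), and the cabinet's near top corners at about (317,322) and (427,290). I'll zoom in next.

Run:
```python
import cv2,numpy as np
a=cv2.imread('pics/side0.png')[165:345,255:435]; b=cv2.imread('pics/scene0.png')[185:340,215:385]
a=cv2.resize(a,(400,400),interpolation=cv2.INTER_CUBIC); b=cv2.resize(b,(400,365),interpolation=cv2.INTER_CUBIC)
b=cv2.copyMakeBorder(b,0,35,0,0,0); cv2.imwrite('pics/zoom0.png',np.hstack([a,b]))
```

```text
(no output)
```

View pics/zoom0.png

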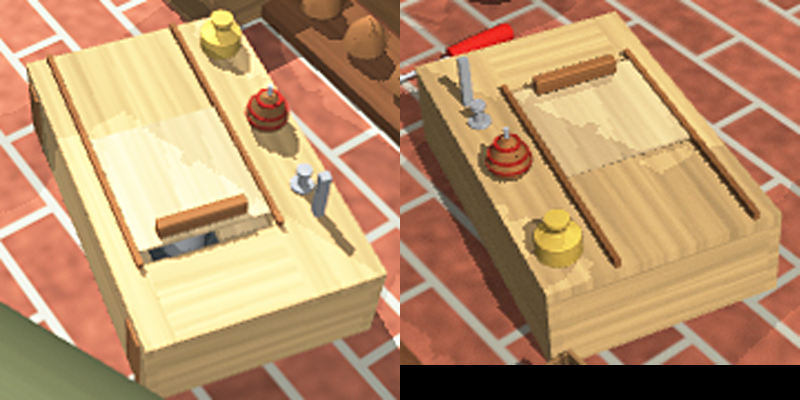

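The zoom shows the top corners, the strip (left zoom (157..247,196..226), right zoom (533..616,55..87)) and the gauge post top ((322,174), (462,58)). Next I cast these points and fit the cabinet pose.

```bash
cat > h.py <<'E'
from workcell import bot
import numpy as np, cv2
from scipy.spatial.transform import Rotation as R
def cast(m,uv,z):
    f=240/np.tan(np.radians(m['fovy'])/2); E=np.array(m['extrinsics'])
    K=np.array([[f,0,m['cx']],[0,f,m['cy']],[0,0,1.]])
    p=cv2.undistortPoints(np.array(uv,float).reshape(-1,1,2),K,np.array([m['k1'],0,0,0,0.]))[:,0]
    d=np.c_[p[:,0],-p[:,1],-np.ones(len(p))]@E[:3,:3].T
    return E[:3,3]+d*((z-E[2,3])/d[:,2])[:,None]
def fit(L,W):  # cabinet->world, 2D rigid
    L,W=np.array(L),np.array(W)[:,:2]; a,b=L-L.mean(0),W-W.mean(0)
    th=np.arctan2((a[:,0]*b[:,1]-a[:,1]*b[:,0]).sum(),(a*b).sum())
    Rm=np.array([[np.cos(th),-np.sin(th)],[np.sin(th),np.cos(th)]])
    o=W.mean(0)-Rm@L.mean(0); return th,o,Rm,(W-o)@Rm-L
E
cat > m.py <<'E'
from h import *
S=lambda q:np.array(q)*.45+[255,165]-.25
C=lambda q:np.array(q)*.425+[215,185]-.25
ms,mc=bot.camera_model('side'),bot.camera_model('scene')
Ls=[(-.095,-.15),(.14,-.15),(-.095,.22)]; Ws=cast(ms,S([(140,350),(385,277),(28,65)]),.098)
Lc=[(.14,.22),(-.095,.22),(-.095,-.15),(.14,-.15)]; Wc=cast(mc,C([(147,293),(377,207),(217,13),(17,68)]),.098)
for L,W in((Ls,Ws),(Lc,Wc),(Ls+Lc,np.r_[Ws,Wc])):
    th,o,Rm,r=fit(L,W); print(th,o,(r*1e3).round(1).tolist())
for n,W in(('strip side',cast(ms,S([(157,217),(243,196),(247,203),(160,226)]),.123)),('strip scene',cast(mc,C([(133,79),(213,55),(216,62),(138,87)]),.123)),
 ('post',np.r_[cast(ms,S([(322,174)]),.153),cast(mc,C([(62,58)]),.153)])):
    print(n,W.mean(0).round(4),(((W[:,:2]-o)@Rm)*1e3).round(1).tolist())
o_=bot.observe(); print(R.from_quat(o_['eef_rot']).as_matrix().round(3))
E
python3 m.py
```

```text
-0.25586226442403776 [ 0.54490567 -0.06597122] [[0.0, 3.1], [-0.3, 0.5], [0.3, -3.6]]
-0.23744412830672149 [ 0.54519807 -0.06196977] [[-0.1, -1.9], [1.5, -8.3], [0.3, 6.0], [-1.8, 4.2]]
-0.24383235436848844 [ 0.54485628 -0.06345721] [[-1.1, 1.8], [-1.5, -3.6], [3.6, -4.9], [-1.5, 0.5], [0.2, -7.4], [1.2, 6.9], [-0.9, 6.6]]
strip side [ 0.5365 -0.1063  0.123 ] [[-39.4, -36.5], [44.2, -41.0], [44.4, -49.8], [-40.3, -47.0]]
strip scene [ 0.539  -0.0964  0.123 ] [[46.5, -39.3], [-43.4, -41.0], [-41.1, -28.5], [46.9, -24.7]]
post [ 0.6367 -0.1524  0.153 ] [[110.8, -62.9], [110.3, -65.3]]
[[ 0.909  0.416 -0.001]
 [ 0.416 -0.909  0.001]
 [-0.    -0.002 -1.   ]]
```

```bash
python3 -m pendant '{"xyz":[[0,0,0],[0,0,0],[0,0,0],[0,0,0],[0,0,0],[0.01,-0.035,0],[0.01,-0.035,0],[0.01,-0.035,0]],"spin":[0.135,0.135,0.135,0.135,0.137,0,0,0]}' 1 20; python3 -m pendant '{"xyz":[[0.012,-0.042,0],[0.012,-0.042,0],[0.012,-0.042,0],[0.012,-0.042,0],[0.012,-0.042,0],[0.012,-0.042,0],[0.012,-0.042,0],[0.012,-0.042,0]],"spin":[0,0,0,0,0,0,0,0]}'
cat > w.py <<'E'
from h import *
import sys
# cabinet-frame state; usage w.py th ox oy [picname]
th,ox,oy=map(float,sys.argv[1:4])
o=bot.observe(); c,s=np.cos(th),np.sin(th)
M=R.from_quat(o['eef_rot']).as_matrix(); Rm=np.array([[c,-s],[s,c]])
print('t',o['t'],'cab xy',((o['eef_pos'][:2]-[ox,oy])@Rm).round(4),'z',o['eef_pos'][2].round(4),'yaw',np.arctan2(M[1,0],M[0,0]).round(4),'tilt',M[2].round(3),'F',(np.r_[o['wrist_force'][:2]@Rm,o['wrist_force'][2]]).round(1),'grip',o['grip_width'])
if len(sys.argv)>4:
    n=sys.argv[5]; m=bot.camera_model(n); cv2.imwrite('pics/'+sys.argv[4],bot.get_image(n)[:,:,::-1]); np.save('pics/'+sys.argv[4][:-4],m,allow_pickle=True)
E
python3 w.py -.247 .545 -.064 w1.png wrist
```

```text
t: 0.9
eef_pos: [0.3254, -0.4954, 0.2219]
eef_rot: [0.992, -0.124, -0.0, -0.0]
wrist_force: [0.7, -0.7, 0.2]
grip_width: 0.031
grip_force: 0.0
t: 1.7
eef_pos: [0.5011, -0.1929, 0.2223]
eef_rot: [0.992, -0.124, -0.0, 0.0]
wrist_force: [0.9, -0.4, 1.1]
grip_width: 0.0005
grip_force: 0.0
t 1.7 cab xy [-0.0111 -0.1358] z 0.2223 yaw -0.2483 tilt [-0.  0. -1.] F [ 1.  -0.2  1.1] grip 0.00046391608768395643
```

View pics/w1.png

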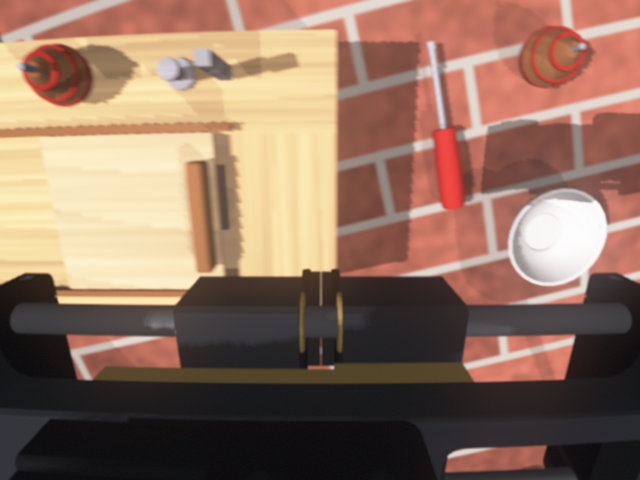

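The wrist view shows the cabinet front edge at column 336, the strip top at about (188..205,162..270), the post top at (203,55) and the pin head at about (172,68).

Run:
```python
from h import *
m=np.load('pics/w1.npy',allow_pickle=True).item()
W=cast(m,[(336,30),(337,270),(70,38)],.098); d=W[0]-W[1]; e=W[0]-W[2]
print('yaw front',np.arctan2(d[1],d[0]),'yaw side',np.arctan2(-e[0],e[1])+0)
th=-.247;Rm=np.array([[np.cos(th),-np.sin(th)],[np.sin(th),np.cos(th)]])
f=lambda p,z:(((cast(m,p,z)[:,:2]-[.545,-.064])@Rm)*1e3).round(1).tolist()
print('edge',f([(336,30),(337,270),(70,38)],.098)); print('strip',f([(188,162),(206,162),(194,271),(212,271)],.123)); print('post',f([(203,55)],.153))
for z in(.104,.115,.13):print('pin',z,f([(170,68)],z))
im=cv2.imread('pics/w1.png')[20:300,0:350];cv2.imwrite('pics/w1z.png',cv2.resize(im,(750,600),interpolation=2))
```

```text
yaw front -0.23394031545610453 yaw side 2.8981233550469905
edge [[142.8, -146.4], [-48.7, -149.0], [142.1, 58.9]]
strip [[47.3, -35.6], [47.1, -49.2], [-39.7, -31.5], [-39.7, -46.3]]
post [[114.2, -62.2]]
pin 0.104 [[116.5, -21.0]]
pin 0.115 [[114.4, -25.4]]
pin 0.13 [[111.5, -31.5]]
```

View pics/w1z.png

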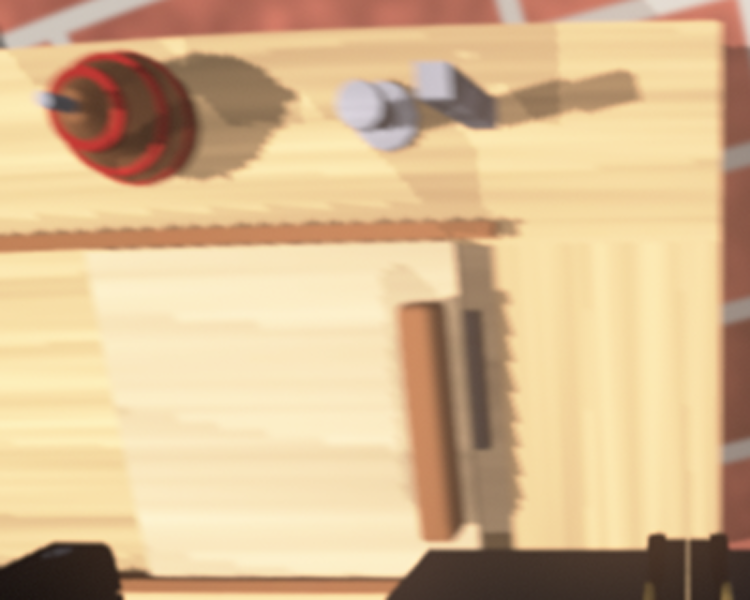

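```bash
python3 -m pendant '{"xyz":[[0.006,-0.02,0],[0.006,-0.02,0],[0,0,0.025],[0,0,0.03],[0,0,0.03],[0,0,0.02],[0,0,0.004],[0,0,0]],"spin":[0,0,0,0,0,0,0,0]}'; python3 w.py -.247 .547 -.063
```

```text
t: 2.55
eef_pos: [0.5217, -0.1588, 0.113]
eef_rot: [0.992, -0.124, -0.001, -0.0]
wrist_force: [0.3, -0.2, 1.8]
grip_width: 0.0004
grip_force: 0.0
t 2.55 cab xy [-0.0012 -0.0991] z 0.113 yaw -0.2482 tilt [-0.002 -0.    -1.   ] F [ 0.3 -0.2  1.8] grip 0.0003844328055728049
```

```bash
python3 -m pendant '{"xyz":[[0,-0.018,0],[0,-0.018,0],[0,-0.018,0],[0,-0.018,0],[0,-0.018,0],[0,-0.018,0],[0,-0.018,0],[0,-0.01,0]],"spin":[0,0,0,0,0,0,0,0]}'; python3 -m pendant '{"xyz":[[0,-0.003,0],[0,-0.003,0],[0,-0.003,0],[0,-0.003,0],[0,-0.002,0],[0,-0.002,0],[0,0,0],[0,0,0]],"spin":[0,0,0,0,0,0,0,0]}'; python3 w.py -.247 .547 -.063 s1.png side
```

```text
t: 3.35
eef_pos: [0.5565, -0.0262, 0.1152]
eef_rot: [0.992, -0.123, 0.001, 0.0]
wrist_force: [-1.4, -1.9, 0.7]
grip_width: 0.0002
grip_force: 0.9
t: 4.15
eef_pos: [0.5593, -0.0111, 0.1133]
eef_rot: [0.992, -0.124, -0.0, -0.0]
wrist_force: [0.0, -0.3, 0.2]
grip_width: 0.0006
grip_force: 0.2
t 4.15 cab xy [-0.0007  0.0533] z 0.1133 yaw -0.248 tilt [-0.001 -0.    -1.   ] F [ 0.1 -0.3  0.2] grip 0.0005948421862560873
```

```bash
python3 -m pendant '{"xyz":[[0,-0.002,0],[0,-0.002,0],[0,-0.001,0],[0,-0.001,0],[0,0,0],[0,0,0],[0,0,0],[0,0,0]],"spin":[0,0,0,0,0,0,0,0]}'; python3 w.py -.247 .547 -.063 s2.png side
python3 - <<'E'
import cv2
im=cv2.imread('pics/s2.png')[130:355,210:510]; cv2.imwrite('pics/s2z.png',cv2.resize(im,(800,600),interpolation=2))
E
```

```text
t: 5.0
eef_pos: [0.5602, -0.0073, 0.1133]
eef_rot: [0.992, -0.124, -0.001, 0.001]
wrist_force: [-2.3, -4.8, 1.9]
grip_width: 0.0003
grip_force: 2.5
t 5.0 cab xy [-0.0008  0.0573] z 0.1133 yaw -0.2492 tilt [-0.001  0.002 -1.   ] F [-1.  -5.2  1.9] grip 0.0002893565731115597
```

View pics/s2z.png

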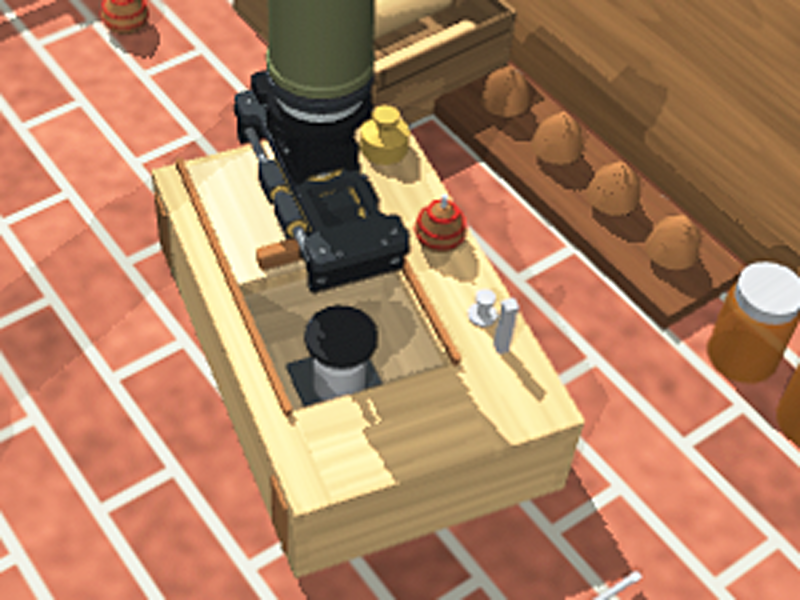

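The door is at its stop (5 N) and clear of the bay. The plunger head's top is at about (338,254) in the side picture.

```bash
python3 - <<'E'
from h import *
m=bot.camera_model('side'); im=cv2.imread('pics/s2.png')
p=cast(m,[(337.8,253.8)],.088); print(p)
g=cast(m,[(341*.375+210,336*.375+130)],.083);print(g)
E
python3 -m pendant '{"xyz":[[0,0.02,-0.01],[0,0.02,0],[0,0.017,0],[0,0,0],[0,0,0],[0,0,0],[0,0,0],[0,0,0]],"spin":[0,0,0,0,0,0,0,0]}';python3 w.py -.247 .547 -.063
```

```text
[[ 0.54792858 -0.06396049  0.088     ]]
[[ 0.54695996 -0.06587258  0.083     ]]
t: 5.85
eef_pos: [0.5472, -0.0599, 0.1235]
eef_rot: [0.992, -0.123, 0.0, -0.0]
wrist_force: [0.0, 0.1, 0.6]
grip_width: 0.0004
grip_force: 0.0
t 5.85 cab xy [-0.0006  0.0031] z 0.1235 yaw -0.2467 tilt [ 0. -0. -1.] F [0.  0.1 0.6] grip 0.0004329089994097621
```

```bash
python3 -m pendant '{"xyz":[[0,0.003,0.02],[0,0,0.012],[0,0,0.007],[0,0,0.007],[0,0,0.006],[0,0,0.002],[0,0,0],[0,0,0]],"spin":[0,0,0,0,0,0,0,0]}';python3 w.py -.247 .547 -.063
```

```text
t: 6.65
eef_pos: [0.5457, -0.0637, 0.0714]
eef_rot: [0.992, -0.124, -0.001, 0.001]
wrist_force: [-6.9, 0.8, 14.4]
grip_width: 0.0003
grip_force: 7.1
t 6.65 cab xy [-0.0011 -0.001 ] z 0.0714 yaw -0.2481 tilt [-0.002  0.001 -1.   ] F [-6.9 -0.9 14.4] grip 0.00033957161614559255
```

```bash
python3 -m pendant '{"xyz":[[0,0,-0.008],[0,0,-0.008],[0,0,-0.009],[0,0,0],[0,0,0],[0,0,0],[0,0,0],[0,0,0]],"spin":[0,0,0,0,0,0,0,0]}'
cat > pin.py <<'E'
from h import *
import sys
# pin height: project axis points, find bluish-grey head blob's top along the axis, in the side view
def proj(m,P):
    E=np.linalg.inv(np.array(m['extrinsics'])); p=E[:3,:3]@P+E[:3,3]; f=240/np.tan(np.radians(m['fovy'])/2)
    s=np.array([p[0],-p[1]])/-p[2]; return s*(1+m['k1']*(s@s))*f+[m['cx'],m['cy']]
th=-.247;Rm=np.array([[np.cos(th),-np.sin(th)],[np.sin(th),np.cos(th)]]);o=np.array([.547,-.063])
m=bot.camera_model('side'); im=bot.get_image('side')[:,:,::-1]
W=lambda x,y,z:np.r_[o+Rm@[x,y],z]
for n,xy in(('pin',(.11,-.03)),('post',(.11,-.065))):print(n,[proj(m,W(*xy,z)).round(1).tolist() for z in(.104,.114,.124,.134,.144,.153)])
x=im[200:285,365:425].astype(int); g=((x[...,0]-x[...,2]>-8)&(x.sum(2)>150)).astype(np.uint8)
k,l,st,c=cv2.connectedComponentsWithStats(g); print([s.tolist() for s in st[1:] if s[4]>8])
a=cv2.resize(im[195:285,345:435],(480,480),interpolation=2)
cv2.imwrite('pics/'+sys.argv[1],a)
E
python3 pin.py p1.png; python3 w.py -.247 .547 -.063
```

```text
t: 7.45
eef_pos: [0.546, -0.0638, 0.0941]
eef_rot: [0.992, -0.124, -0.0, -0.0]
wrist_force: [-0.2, -0.3, 0.0]
grip_width: 0.0005
grip_force: 0.0
pin [[390.4, 245.8], [390.9, 242.9], [391.5, 239.9], [392.0, 236.9], [392.6, 233.8], [393.1, 231.0]]
post [[397.4, 258.1], [398.0, 255.2], [398.6, 252.3], [399.2, 249.3], [399.8, 246.2], [400.4, 243.5]]
[[43, 23, 17, 9, 43], [21, 36, 11, 16, 112], [42, 37, 18, 20, 26], [31, 42, 8, 20, 108], [2, 44, 4, 3, 9]]
t 7.5 cab xy [-0.0007 -0.001 ] z 0.0942 yaw -0.2482 tilt [-0.001  0.    -1.   ] F [0.9 0.2 0.3] grip 0.0007877071155877483
```

View pics/p1.png

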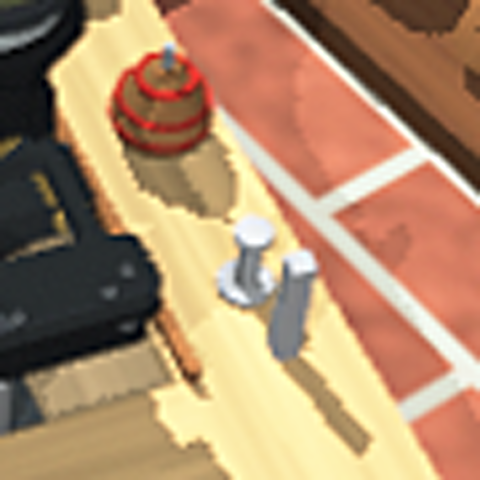

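The pin head top sits at about row 239 and the post top at 244. That puts the pin at roughly 24–29 mm, so at least two more strokes are needed. I'll make one and measure again.

```bash
python3 -m pendant '{"xyz":[[0,0,0.009],[0,0,0.008],[0,0,0.008],[0,0,0],[0,0,0],[0,0,0],[0,0,0],[0,0,0]],"spin":[0,0,0,0,0,0,0,0]}'; python3 -m pendant '{"xyz":[[0,0,-0.008],[0,0,-0.008],[0,0,-0.009],[0,0,0],[0,0,0],[0,0,0],[0,0,0],[0,0,0]],"spin":[0,0,0,0,0,0,0,0]}'; python3 pin.py p2.png; python3 w.py -.247 .547 -.063 w2.png wrist
python3 - <<'E'
import cv2,numpy as np
a=cv2.imread('pics/p2.png')[160:400,160:400]; b=cv2.imread('pics/w2.png')
cv2.imwrite('pics/c2.png',np.hstack([cv2.resize(a,(320,320)),cv2.resize(b,(427,320))]))
E
```

```text
t: 8.3
eef_pos: [0.5474, -0.0639, 0.0714]
eef_rot: [0.992, -0.124, 0.001, 0.0]
wrist_force: [-2.4, 0.1, 12.8]
grip_width: 0.0004
grip_force: 6.5
t: 9.1
eef_pos: [0.5459, -0.0638, 0.0941]
eef_rot: [0.992, -0.124, -0.0, 0.0]
wrist_force: [0.7, -0.9, -0.3]
grip_width: 0.0004
grip_force: 0.0
pin [[390.4, 245.8], [390.9, 242.9], [391.5, 239.9], [392.0, 236.9], [392.6, 233.8], [393.1, 231.0]]
post [[397.4, 258.1], [398.0, 255.2], [398.6, 252.3], [399.2, 249.3], [399.8, 246.2], [400.4, 243.5]]
[[47, 23, 13, 8, 34], [21, 33, 11, 19, 124], [42, 37, 18, 20, 26], [31, 42, 8, 20, 107], [2, 44, 4, 3, 9]]
t 9.15 cab xy [-0.0008 -0.001 ] z 0.0942 yaw -0.2482 tilt [-0.001  0.    -1.   ] F [-0.8 -0.2 -0.4] grip 0.0003280393895664841
```

View pics/c2.png

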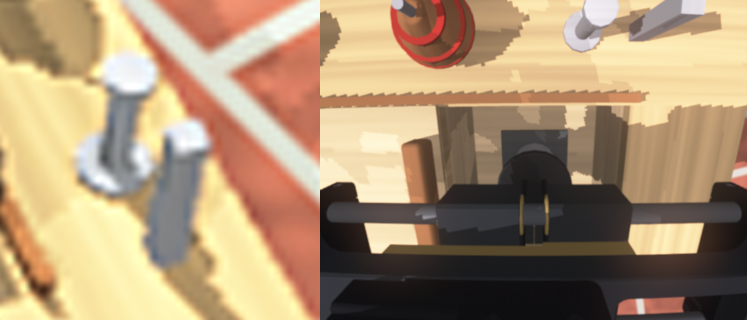

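The pin rose about 3 px, one step, to roughly 36–39 mm. It's still below the post, so it needs another stroke.

```bash
python3 -m pendant '{"xyz":[[0,0,0.009],[0,0,0.008],[0,0,0.008],[0,0,0],[0,0,0],[0,0,0],[0,0,0],[0,0,0]],"spin":[0,0,0,0,0,0,0,0]}'; python3 -m pendant '{"xyz":[[0,0,-0.008],[0,0,-0.008],[0,0,-0.009],[0,0,0],[0,0,0],[0,0,0],[0,0,0],[0,0,0]],"spin":[0,0,0,0,0,0,0,0]}'; python3 pin.py p3.png; python3 -m pendant '{"xyz":[[0,0,-0.03],[0,0,-0.03],[0,0,-0.04],[-0.02,0,-0.03],[-0.02,0,0],[-0.02,0,0],[0,0,0],[0,0,0]],"spin":[0,0,0,0,0,0,0,0]}';python3 w.py -.247 .547 -.063 w3.png wrist
python3 - <<'E'
import cv2,numpy as np
a=cv2.imread('pics/p3.png')[160:400,160:400]; b=cv2.imread('pics/w3.png')
cv2.imwrite('pics/c3.png',np.hstack([cv2.resize(a,(320,480)),b[:,:480]]))
E
```

```text
t: 10.0
eef_pos: [0.5475, -0.0639, 0.0714]
eef_rot: [0.992, -0.124, 0.001, 0.0]
wrist_force: [-3.6, 0.1, 12.7]
grip_width: 0.0007
grip_force: 6.3
t: 10.8
eef_pos: [0.5459, -0.0638, 0.0941]
eef_rot: [0.992, -0.124, -0.0, -0.0]
wrist_force: [-0.6, -0.8, -0.5]
grip_width: 0.0003
grip_force: 0.0
pin [[390.4, 245.8], [390.9, 242.9], [391.5, 239.9], [392.0, 236.9], [392.6, 233.8], [393.1, 231.0]]
post [[397.4, 258.1], [398.0, 255.2], [398.6, 252.3], [399.2, 249.3], [399.8, 246.2], [400.4, 243.5]]
[[49, 23, 11, 6, 26], [21, 30, 12, 22, 133], [42, 37, 18, 20, 25], [31, 42, 8, 20, 105], [2, 44, 4, 3, 9]]
t: 11.65
eef_pos: [0.4884, -0.0493, 0.2247]
eef_rot: [0.992, -0.124, 0.0, 0.0]
wrist_force: [0.3, -0.5, -0.1]
grip_width: 0.0009
grip_force: 0.0
t 11.65 cab xy [-0.0602 -0.0011] z 0.2247 yaw -0.2483 tilt [ 0.001  0.    -1.   ] F [ 0.4 -0.4 -0.1] grip 0.0008518088292771337
```

View pics/c3.png

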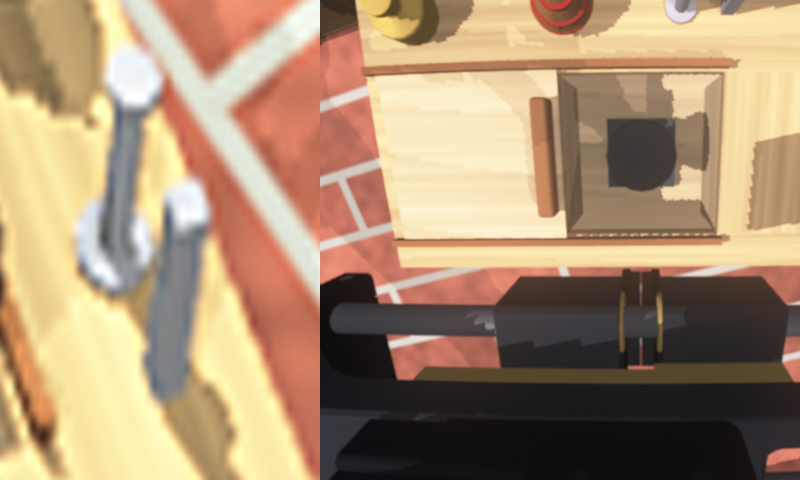

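The pin head is at row 232.0 and the post at 243.8, against predictions of 231 and 243.5 for fully out. It looks fully out. I'll check from a better wrist angle, well clear.

```bash
python3 -m pendant '{"xyz":[[0.02,0.03,0],[0.02,0.03,0],[0.02,0.03,0],[0,0.02,0],[0,0,0],[0,0,0],[0,0,0],[0,0,0]],"spin":[0,0,0,0,0,0,0,0]}';python3 w.py -.247 .547 -.063 w4.png wrist
python3 - <<'E'
from h import *
from pin import proj
E
python3 - <<'E'
import cv2
im=cv2.imread('pics/w4.png')[0:200,60:320]; cv2.imwrite('pics/w4z.png',cv2.resize(im,(780,600),interpolation=2))
E
```

```text
t: 12.5
eef_pos: [0.5197, -0.1689, 0.2246]
eef_rot: [0.992, -0.123, 0.0, -0.0]
wrist_force: [0.1, -0.2, 0.3]
grip_width: 0.0004
grip_force: 0.0
t 12.5 cab xy [-0.0006 -0.1093] z 0.2246 yaw -0.2457 tilt [ 0. -0. -1.] F [ 0.1 -0.2  0.3] grip 0.0003568173332005114
pin [[390.4, 245.8], [390.9, 242.9], [391.5, 239.9], [392.0, 236.9], [392.6, 233.8], [393.1, 231.0]]
post [[397.4, 258.1], [398.0, 255.2], [398.6, 252.3], [399.2, 249.3], [399.8, 246.2], [400.4, 243.5]]
[[28, 30, 4, 4, 11], [36, 42, 5, 4, 15], [48, 43, 12, 14, 18], [0, 45, 16, 16, 138], [32, 47, 5, 4, 14]]Traceback (most recent call last):
  File "<stdin>", line 2, in <module>
  File "pin.py", line 14, in <module>
    cv2.imwrite('pics/'+sys.argv[1],a)
                        ~~~~~~~~^^^
IndexError: list index out of range
```

View pics/w4z.png

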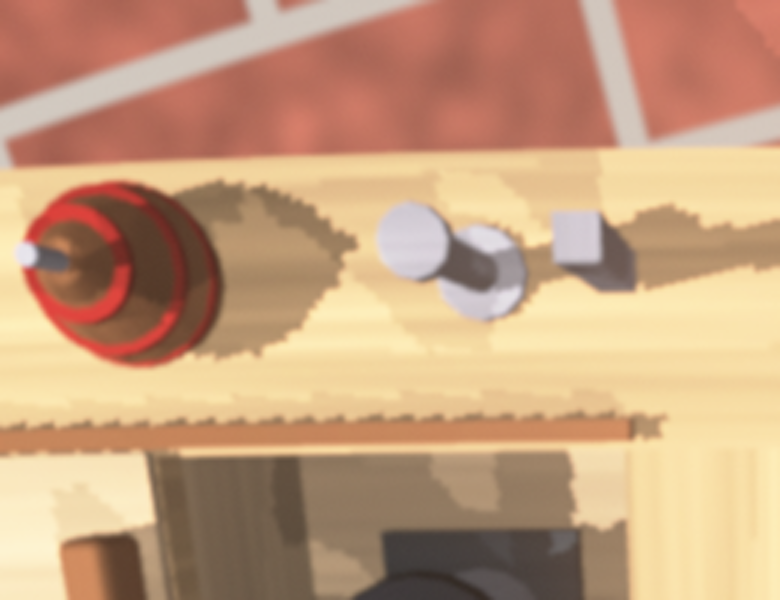

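The pin head is at zoom (413,240) and the post top at (577,238). I'll compare their separation at equal height with the known 35 mm.

Run:
```python
from h import *
m=np.load('pics/w4.npy',allow_pickle=True).item()
q=lambda p:(p[0]/3+60-.3,p[1]/3-.3)
po=cast(m,[q((577,238))],.153)[0]
for z in(.133,.143,.153):print(z,1e3*np.linalg.norm((cast(m,[q((413,240))],z)[0]-po)[:2]))
a=cast(m,[q((377,240)),q((450,240))],.153);print('head dia at .153',1e3*np.linalg.norm(a[0]-a[1]),'at .143',1e3*np.linalg.norm(np.diff(cast(m,[q((377,240)),q((450,240))],.143),axis=0)))
```

```text
0.133 41.5801274137945
0.143 38.16549308062603
0.153 34.805594320697416
head dia at .153 15.600771645098185 at .143 16.267300775572362
```

```bash
python3 -c "
from workcell import bot
print(bot.finish_job())"
```

```text
the job is handed in; nothing more can be done
None
```

I handed the job in with the door pushed to its stop and the arm clear; three full strokes brought the pin level with the gauge post by my wrist-camera check (34.8 mm apart against 35 mm), but the hand-in returned no verdict.

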